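# Close the instrument case and hold a square in its rear corner

## Robot

A 7-joint arm with a two-finger parallel gripper is mounted at the origin on a cart in front of the work surface, level with it; the furniture and walls round the work are solid. World frame = base frame: x ahead of the robot, y to its left, z up, the work surface at z = 0. Lengths are in m, angles in rad, forces in N, time in s.
With the tool pointing down it reaches from about 0.4 to 0.85 m from the base axis. Payload 4.5 kg.
Tool frame: the origin (TCP) lies on the centre line of the jaws, within the pads' length; the fingertips stand 14 mm ahead of it and the grasp point (between the pads) lies 5 mm behind it; z points along the fingers, y is the line along which they close (so a half turn about z gives the same grasp; the last joint's range is limited). The gripper opens to 85 mm and grips with 20 to 120 N. Pads are 22 mm wide; open, the fingers measure 114 mm over their backs; the gripper's body (76 mm by 85 mm) begins 54 mm behind the grasp point. The pads swing forward as they close: fully open they stand 13 mm farther back than shut.
Start: joints at [1.305, 0.689, -0.195, 1.565, 0.157, 0.902, -0.215], TCP at [0.185, -0.597, 0.245] pointing down, gripper open.
Joint ranges: [-3.01, 3.01], [-0.46, 2.08], [-1.47, 1.51], [0.13, 2.56], [-1, 4.14], [0.04, 2.09], [-2.66, 2.66]. Speed limits (rad/s): [2.57, 2.57, 3.14, 3.14, 3.14, 3.14, 3.14].

## Interface

Orientations are given as a unit quaternion [x, y, z, w].
In Python, from workcell import get_state, snapshot, get_calibration, order, models gives the robot as it stands.
- The arm moves only by the tool arm_command, never from a script. Its argument "moves" is a list of rows, each a list of 7 numbers: the finger opening in m, from 0 to 0.0854, then the shift along the world's x, y, z in m, then the turn, a rotation vector about the world's x, y, z in rad. In form: [[jaw, x, y, z, ax, ay, az], ...]. A call has 1 to 5 rows; each row is the pose to reach, as a shift and turn from the pose commanded when the call began; what a row does not reach only later rows make up. A row lasts 1/10 s, in which the tool goes at most 50 mm and 8.59 degrees, less where a joint would pass 70% of its speed; a pose out of reach is approached as far as the arm can. A call with a gripper value outside its range is refused whole. The fingers move at their own pace and stop on an object; "grip_force" is the grip in N (left out, the last holds). Time passes only in rows, so rows that repeat a pose let the fingers close. It gives the time, the measured TCP pose, the force, the opening and the grip force at its end, in the units of the state.
- get_state(): the state, without advancing time (a new reading comes with each control period).
- snapshot(name): name is "side" or "top"; returns the picture (480x640x3 uint8, blue, green, red); there is no depth.
- get_calibration(name): a dict with "intrinsics" (3x3 intrinsics, pixels), "extrinsics" (4x4, takes a point from camera to world coordinates). Camera axes: x right, y up, looking along -z (the intrinsics and any distortion apply to the point x, -y, -z); pixel columns grow to the right and rows downward; lengths in m; the calibration is good to about 2 mm. A picture is of the moment at which its call begins. get_calibration takes no time and is no camera call.
- order.close_job(): hands the job in; it is judged then, once.
Trained networks look in the newest picture that a camera, given by its name, has taken for a name from the list of things; names that differ only in an ending like _2 or _b are one class to them, and where a whole thing is asked for, a point or a joint stands for the part that bears it (a point fixed in the world has none). Each returns a list of dicts, best first, with "score" (0 to 1); they miss things now and then, are a little off and sometimes report something else, mostly with a low value. They report only what shows in the picture. A call takes as long as a camera call. They do not tell look-alikes from the thing itself.
- models.silhouettes(query, camera): "mask" (480x640 bool, what is visible of it) and "centre" ([column, row] in pixels, amid what is visible of it).
The state is a dict: "clock": time; "qpos": joint angles; "qd": joint speeds; "tau": joint torques, N m; "tcp_pos": TCP position; "ee_rot": TCP orientation; "contact_force": force on the tool from outside, world axes, zero at the start; "wrist_torque": the same for the moment, N m; "opening": opening from 0.0 (shut) to 1.0 (fully open); "finger_force": force on a finger pad.
Only numpy, scipy, OpenCV 4.12 (cv2) and the standard library are available. Lean on these libraries where they do the work, as an engineer would, in place of code of your own. Each camera call takes 0.05 s, during which the arm holds its last target. There are 200 camera calls.

## Task

Set the loose blue cover on the open instrument case so that it sits fully home and level, and let go of it. Then stand the steel bench square with the orange grip on the cover near the middle of the upright rear panel and push it into the corner between the two, until its foot is flat on the cover and its upright back is flush on the panel. Finish still holding the square there in the gripper, pressing it firmly both down on the cover and back against the panel; leave the small things lying around where they are.

Things in the scene. Friction and masses are not known exactly. Their poses are not given: they have to be found in the camera images.
- case: open-topped grey instrument case, screwed to the table: 150 (x) x 112 (y) x 40 mm high, walls 5 mm thick (opening 140 x 102 mm), a green circuit board inside. Origin: centre of its underside, on the table. Its x axis points to the rear panel (away from the robot, give or take 15 degrees), z up.
- panel: bare aluminium rear panel of the case, upright and rigid, 6 mm thick, 112 mm wide, its top 115 mm above the table and 75 mm above the case's rim. Origin: on the table at the middle of its front face (the face that looks at the case, 75 mm from the case's centre); axes as the case's.
- rim (a point): centre of the case's mouth, level with the top of its rim (40 mm above the table); axes as the case's.
- corner (a point): middle of the corner line where the top of the seated cover meets the panel's front face: 75 mm behind the case's centre, 45 mm above the table; axes as the case's.
- cover: loose blue cover, 0.12 kg: plate 144 (x) x 108 (y) x 5 mm on a black locating step 135 x 97 x 6 mm that fits the mouth with 2.5 mm play a side; in the middle on top a black bar handle 14 (x) x 50 (y) x 30 mm, its top 41 mm above the origin. Origin: centre of the step's underside, z up. Either way round fits. Seated, the plate rests on the rim, origin 6 mm below rim.
- square: bench square, steel L, 0.2 kg: foot 46 (x) x 26 (y) x 12 mm, blade 82 mm tall, 26 wide, 12 thick at the heel end. In its angle an orange grip rib, 14 mm thick (y), from 11 to 43 mm in front of the back face, 11 to 67 mm above the underside. Origin: at the heel, middle of the edge of underside and back face; x points out of the back face (to the panel in use), foot to -x; z up.
- screwdriver_red: red-handled screwdriver, 213 mm long; a bystander, lying on the table. Origin: centre of its underside.
- side_cutters: yellow-handled side cutters, 126 mm long; a bystander, lying on the table. Origin: centre of its underside.
- term_blue_a: blue terminal block, 46 mm long; a bystander, lying on the table. Origin: centre of its underside.
- term_blue_b: blue terminal block, 30 mm long; a bystander, lying on the table. Origin: centre of its underside.
- eraser: white eraser in a blue sleeve, 45 mm long; a bystander, lying on the table. Origin: centre of its underside.
There are look-alikes about, which are no part of the job. Of the things that look like the square, take the one that is nearest to the robot's base at the start.

How it is judged:
By the outcome, as a careful person would: the job done as asked, in the order asked, and still so for the second after the job is handed in, while the arm keeps its last pose, push and grip.
It also fails if it takes over 61 s, if anything falls off the work surface, if the arm or the gripper's body presses on something with over 40 N, if the wrist force passes 120 N, or if a joint passes its speed limit or range.

## Working session

There is one attempt and no reset: what is moved stays moved. The work goes in short steps, Python scripts to look and compute and a tool call to move; the robot and the scene stay as the last step left them, time stands still between calls to the robot, and variables do not carry over. Pictures are saved under pics/ and viewed, at most 10 in all, crops included, and the job is handed in when it is done.

Besides the shell and the picture viewer there is one more tool, called after "Request:" as name(argument=value, ...) on one line, values as JSON. arm_command: Moves the arm, as the interface text tells. Its arguments: {"type":"object","properties":{"moves":{"type":"array"},"grip_force":{"type":"number"}},"required":["moves"]}

```bash
mkdir -p pics; cat > h.py <<'E'
import numpy as np, cv2
from workcell import get_state, snapshot, get_calibration, order, models
E
python3 - <<'E'
from h import *
ims=[]
for n in("top","side"):
    im=snapshot(n); cv2.imwrite(f"pics/{n}0.png",im)
    c=get_calibration(n); print(n,{k:np.round(v,4).tolist() if not isinstance(v,str) else v for k,v in c.items()})
    for q in("case","panel","cover","square"):
        for d in models.silhouettes(q,n):
            m=d["mask"].astype(np.uint8); r=cv2.minAreaRect(cv2.findNonZero(m)) if m.any() else None
            print(n,q,round(d["score"],2),np.round(d["centre"]),int(m.sum()),np.round(cv2.boxPoints(r)).astype(int).tolist() if r else None)
s=get_state();print({k:np.round(v,3).tolist() for k,v in s.items()})
E
```

```text
top {'intrinsics': [[479.4795, 0.0, 320.2214], [0.0, 479.4795, 241.6163], [0.0, 0.0, 1.0]], 'extrinsics': [[0.0047, 0.9961, -0.0882, 0.4786], [-1.0, 0.0048, 0.001, -0.036], [0.0014, 0.0882, 0.9961, 1.1925], [0.0, 0.0, 0.0, 1.0]]}
top case 0.7 [330. 262.] 3340 [[300, 294], [311, 219], [358, 226], [347, 301]]
top panel 0.65 [336. 230.] 392 [[310, 230], [312, 219], [360, 226], [358, 237]]
top cover 0.63 [212. 290.] 2487 [[185, 314], [190, 254], [236, 258], [230, 318]]
top cover 0.45 [391. 301.] 245 [[378, 303], [393, 288], [403, 298], [388, 313]]
top square 0.88 [439. 261.] 308 [[432, 256], [450, 251], [455, 271], [437, 275]]
top square 0.79 [278. 220.] 240 [[264, 214], [272, 208], [287, 226], [279, 233]]
top square 0.72 [389. 302.] 274 [[379, 306], [391, 288], [403, 297], [392, 315]]
side {'intrinsics': [[482.446, 0.0, 315.2366], [0.0, 482.446, 239.7657], [0.0, 0.0, 1.0]], 'extrinsics': [[0.9521, 0.1664, -0.2564, 0.3485], [-0.3057, 0.5246, -0.7946, -0.7835], [0.0023, 0.8349, 0.5503, 0.5887], [0.0, 0.0, 0.0, 1.0]]}
side case 0.59 [296. 272.] 4689 [[241, 221], [337, 212], [345, 293], [24
[... 264 characters left out ...]
.77 [259. 331.] 1086 [[246, 305], [274, 305], [274, 350], [246, 350]]
side square 0.61 [336. 364.] 798 [[322, 349], [354, 349], [354, 379], [322, 379]]
side square 0.58 [316. 222.] 582 [[305, 239], [318, 200], [335, 205], [321, 245]]
side square 0.18 [305. 209.] 241 [[285, 206], [291, 191], [319, 202], [314, 217]]
{'clock': 0.5, 'qpos': [1.305, 0.689, -0.195, 1.565, 0.157, 0.903, -0.215], 'qd': [0.0, -0.002, -0.0, -0.001, -0.0, 0.002, -0.001], 'tau': [-0.0, -53.914, -1.266, -15.873, 0.01, 0.002, 0.0], 'tcp_pos': [0.185, -0.597, 0.245], 'ee_rot': [0.989, 0.149, 0.0, -0.0], 'contact_force': [-0.361, 1.005, 0.114], 'wrist_torque': [-0.071, -0.001, -0.076], 'finger_force': 0.0, 'opening': 0.998}
```

```bash
python3 - <<'E'
import cv2
t=cv2.imread("pics/top0.png")[180:340,160:480]; s=cv2.imread("pics/side0.png")[160:400,180:420]
cv2.imwrite("pics/tc.png",cv2.resize(t,None,fx=2.5,fy=2.5,interpolation=3)); cv2.imwrite("pics/sc.png",cv2.resize(s,None,fx=2.5,fy=2.5,interpolation=3))
E
```

```text
(no output)
```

View pics/tc.png

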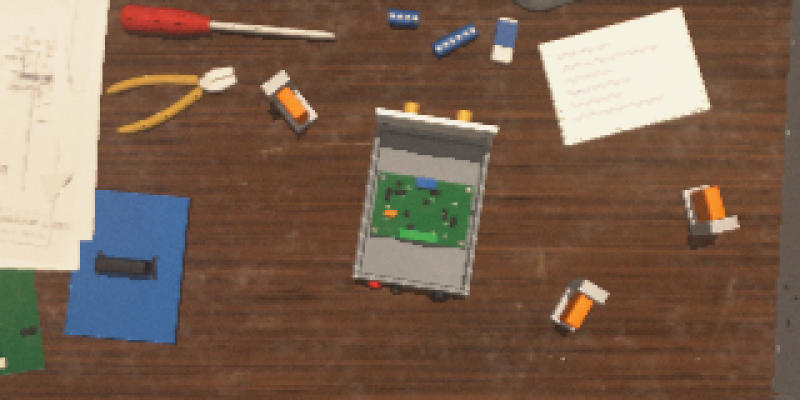

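View pics/sc.png

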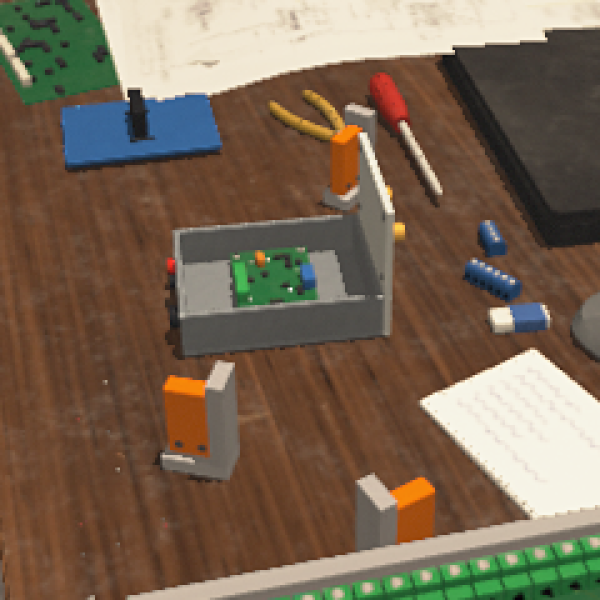

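The top view shows the case upright at the centre, with its panel at the rear (crop row ~120). The cover is right side up at left (crop 127,267), its bar running crosswise. There are three standing squares. The one at crop (578,305), which is full picture (391,302), is nearest the base.

```bash
cat >> h.py <<'E'
from scipy.optimize import minimize
CAL={n:get_calibration(n) for n in("top","side")}
def proj(n,P):
    K=np.array(CAL[n]["intrinsics"]);T=np.linalg.inv(np.array(CAL[n]["extrinsics"]))
    p=np.asarray(P)@T[:3,:3].T+T[:3,3]; p=p*[1,-1,-1]; q=p@K.T; return q[:,:2]/q[:,2:]
def ground(n,uv,z):
    K=np.array(CAL[n]["intrinsics"]);E=np.array(CAL[n]["extrinsics"])
    d=np.linalg.solve(K,[uv[0],uv[1],1])*[1,-1,-1]; d=E[:3,:3]@d; o=E[:3,3]; return o+d*(z-o[2])/d[2]
def box(x0,x1,y0,y1,z0,z1): return np.array([[x,y,z] for x in(x0,x1) for y in(y0,y1) for z in(z0,z1)])/1e3
M={"cover":[box(-72,72,-54,54,6,11),box(-67.5,67.5,-48.5,48.5,0,6),box(-7,7,-25,25,11,41)],
 "case":[box(-75,75,-56,56,0,40),box(75,81,-56,56,0,115)],
 "square":[box(-46,0,-13,13,0,12),box(-12,0,-13,13,0,82),box(-43,-11,-7,7,11,67)]}
S=8
def render(name,n,p,z=0):
    c,s=np.cos(p[2]),np.sin(p[2]);R=np.array([[c,-s,0],[s,c,0],[0,0,1]])
    im=np.zeros((480,640),np.uint8); im=np.zeros((480*4,640*4),np.uint8)
    for b in M[name]:
        q=(proj(n,b@R.T+[p[0],p[1],z])+.5)*4-.5
        cv2.fillConvexPoly(im,cv2.convexHull(np.round(q*16).astype(np.int32)),255,cv2.LINE_AA,4)
    return cv2.resize(im,(640,480),interpolation=cv2.INTER_AREA)/255.
def fit(name,masks,p0,z=0):
    def f(p):
        return sum(np.minimum(r,m).sum()/-np.maximum(r,m).sum() for n,m in masks.items() for r in [render(name,n,p,z)])/len(masks)
    p=np.array(p0,float)
    for d in(.01,.003):
        r=minimize(f,p,method="Nelder-Mead",options=dict(initial_simplex=np.vstack([p,p+[d,0,0],p+[0,d,0],p+[0,0,d*10]]),maxiter=70,xatol=1e-4)); p=r.x
    return p,-r.fun
E
python3 - <<'E'
from h import *
def near(q,n,uv,tol=25):
    L=[d for d in models.silhouettes(q,n) if np.hypot(*(np.array(d["centre"])-uv))<tol]
    return L[0]["mask"] if L else None
for n in("top","side"): snapshot(n)
top={"cover":near("cover","top",(212,290)),"case":near("case","top",(330,262))|near("panel","top",(336,230)),"square":near("square","top",(389,302),8)}
side={"cover":near("cover","side",(235,210)),"case":near("case","side",(296,272))|near("panel","side",(327,247)),"square":near("square","side",(259,331))}
np.savez("m0.npz",**{"t_"+k:v for k,v in top.items()},**{"s_"+k:v for k,v in side.items()})
for k,uv,z,yaws in(("cover",(212,290),.01,(-.1,)),("case",(330,262),.04,(-.15,)),("square",(389,302),.05,(-2.3,-.8,.8,2.3))):
    g=ground("top",uv,z); print(k,g.round(3))
    fl=lambda m:cv2.drawContours(np.zeros((480,640),np.uint8),cv2.findContours(m.astype(np.uint8),0,2)[0],-1,1,-1).astype(float)
    for yw in yaws:
        for nm,ms in(("both",{"top":fl(top[k]),"side":fl(side[k])}),("top",{"top":fl(top[k])}),("side",{"side":fl(side[k])})):
            p,v=fit(k,ms,(g[0],g[1],yw)); print(k,nm,p.round(4),round(v,3))
E
```

```text
cover [0.463 0.228 0.01 ]
cover both [ 0.4739  0.2319 -0.0834] 0.909
cover top [ 0.4735  0.231  -0.0833] 0.909
cover side [ 0.4751  0.234  -0.0777] 0.926
case [ 0.532 -0.061  0.04 ]
case both [ 0.5306 -0.0579 -0.1491] 0.942
case top [ 0.5295 -0.0584 -0.1498] 0.946
case side [ 0.5318 -0.0551 -0.1514] 0.947
square [ 0.437 -0.201  0.05 ]
square both [ 0.4213 -0.1959 -3.7455] 0.748
square top [ 0.4387 -0.2222 -2.1797] 0.428
square side [ 0.4255 -0.221  -2.5538] 0.841
square both [ 0.457  -0.2192 -0.5546] 0.907
square top [ 0.4562 -0.219  -0.552 ] 0.917
square side [ 0.4596 -0.217  -0.4659] 0.928
square both [ 0.4571 -0.2194 -0.5573] 0.907
square top [ 0.4562 -0.219  -0.5525] 0.917
square side [ 0.4596 -0.217  -0.4658] 0.928
square both [ 0.4214 -0.1956  2.5285] 0.748
square top [ 0.4256 -0.1904  2.2045] 0.807
square side [ 0.42   -0.2071  3.1487] 0.813
```

Request:
arm_command(moves=[[0.05,0.026,0.04,0,0,0,0.06],[0.05,0.052,0.08,0,0,0,0.12],[0.05,0.078,0.12,0,0,0,0.18],[0.05,0.104,0.16,0,0,0,0.24],[0.05,0.13,0.2,0,0,0,0.3]])

```text
clock: 1.5
tcp_pos: [0.3155, -0.3956, 0.2456]
ee_rot: [0.955, 0.296, 0.0, 0.0]
contact_force: [1.2, 0.2, -0.8]
opening: 0.588
finger_force: 0.0
```

Request:
arm_command(moves=[[0.05,0.026,0.04,0,0,0,0.06],[0.05,0.052,0.08,0,0,0,0.12],[0.05,0.078,0.12,0,0,0,0.18],[0.05,0.104,0.16,0,0,0,0.24],[0.05,0.13,0.2,0,0,0,0.3]])

```text
clock: 2.0
tcp_pos: [0.4456, -0.1956, 0.2456]
ee_rot: [0.9, 0.436, 0.0, 0.0]
contact_force: [0.9, -1.3, 0.1]
opening: 0.587
finger_force: 0.0
```

Request:
arm_command(moves=[[0.05,0.003,0.043,0,0,0,0.06],[0.05,0.006,0.086,0,0,0,0.12],[0.05,0.009,0.129,0,0,0,0.18],[0.05,0.012,0.172,0,0,0,0.24],[0.05,0.015,0.215,0,0,0,0.3]])

```text
clock: 2.5
tcp_pos: [0.4597, 0.0195, 0.2456]
ee_rot: [0.825, 0.565, 0.0, 0.0]
contact_force: [0.9, 0.0, -0.2]
opening: 0.589
finger_force: 0.0
```

Request:
arm_command(moves=[[0.05,0.0029,0.0425,-0.015,0,0,0.057],[0.05,0.0058,0.085,-0.03,0,0,0.114],[0.05,0.0087,0.1275,-0.05,0,0,0.172],[0.05,0.0116,0.17,-0.07,0,0,0.23],[0.05,0.0145,0.2125,-0.09,0,0,0.287]])

```text
clock: 3.0
tcp_pos: [0.4743, 0.2322, 0.1547]
ee_rot: [0.735, 0.678, 0.0, 0.0]
contact_force: [1.2, -0.5, -0.4]
opening: 0.584
finger_force: 0.0
```

Request:
arm_command(moves=[[0.05,0,0,-0.03,0,0,0],[0.05,0,0,-0.06,0,0,0],[0.05,0,0,-0.085,0,0,0],[0.05,0,0,-0.105,0,0,0],[0.05,0,0,-0.124,0,0,0]])

```text
clock: 3.5
tcp_pos: [0.4743, 0.2305, 0.0303]
ee_rot: [0.736, 0.677, 0.0, 0.0]
contact_force: [0.3, 0.2, -1.0]
opening: 0.585
finger_force: 0.0
```

```bash
python3 - <<'E'
from h import *
im=snapshot("side")[140:290,180:380]; t=snapshot("top")[230:330,165:305]
a=cv2.resize(im,None,fx=3,fy=3,interpolation=2); b=cv2.resize(t,(600,429)); 
cv2.imwrite("pics/g1.png",a); s=get_state(); print(s["clock"],s["tcp_pos"],s["contact_force"])
E
```

```text
3.6 [0.47305298 0.22992082 0.02940956] [-0.66658467 -0.35567831  0.10378947]
```

View pics/g1.png

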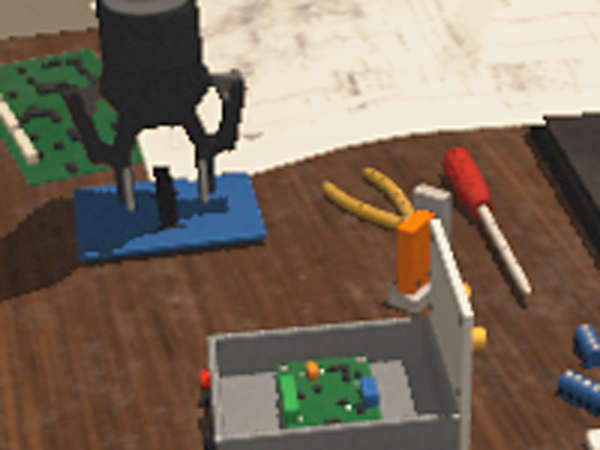

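The bar (crop 165,195) stands between the two fingers. I'll close on it and lift.

Request:
arm_command(moves=[[0.0,0,0,0,0,0,0],[0.0,0,0,0,0,0,0],[0.0,0,0,0,0,0,0],[0.0,0,0,0,0,0,0],[0.0,0,0,0,0,0,0]], grip_force=70)

```text
clock: 4.1
tcp_pos: [0.4747, 0.2307, 0.0326]
ee_rot: [0.736, 0.677, 0.001, 0.0]
contact_force: [-0.2, -0.4, 7.0]
opening: 0.146
finger_force: 70.2
```

Request:
arm_command(moves=[[0.0,0,0,0.01,0,0,0],[0.0,0,0,0.03,0,0,0],[0.0,0,0,0.055,0,0,0],[0.0,0,0,0.085,0,0,0],[0.0,0,0,0.11,0,0,0]])

```text
clock: 4.6
tcp_pos: [0.4742, 0.2302, 0.1434]
ee_rot: [0.736, 0.677, 0.0, 0.0]
contact_force: [0.8, 0.1, -2.3]
opening: 0.149
finger_force: 69.0
```

Request:
arm_command(moves=[[0.0,0.008,-0.041,0,0,0,-0.01],[0.0,0.016,-0.082,0,0,0,-0.02],[0.0,0.024,-0.123,0,0,0,-0.03],[0.0,0.032,-0.164,0,0,0,-0.04],[0.0,0.04,-0.205,0,0,0,-0.05]])

```text
clock: 5.1
tcp_pos: [0.5142, 0.0234, 0.1421]
ee_rot: [0.753, 0.658, 0.0, 0.0]
contact_force: [0.5, 0.3, -1.1]
opening: 0.148
finger_force: 69.0
```

Request:
arm_command(moves=[[0.0,0.004,-0.025,0,0,0,-0.004],[0.0,0.008,-0.05,0,0,0,-0.008],[0.0,0.012,-0.07,0,0,0,-0.012],[0.0,0.016,-0.084,-0.01,0,0,-0.016],[0.0,0.016,-0.084,-0.02,0,0,-0.016]])

```text
clock: 5.6
tcp_pos: [0.5304, -0.0614, 0.121]
ee_rot: [0.759, 0.651, -0.0, 0.001]
contact_force: [0.1, -0.3, -1.7]
opening: 0.146
finger_force: 69.0
```

```bash
python3 - <<'E'
from h import *
t=snapshot("top"); s=snapshot("side"); cv2.imwrite("pics/top1.png",t); cv2.imwrite("pics/side1.png",s)
a=cv2.resize(t[190:330,270:410],(420,420),interpolation=2); b=cv2.resize(s[180:320,230:350],(360,420),interpolation=2)
cv2.imwrite("pics/c1.png",np.hstack([a,b])); st=get_state(); print(st["clock"],st["tcp_pos"],st["ee_rot"],st["contact_force"],st["wrist_torque"])
E
```

```text
5.7 [ 0.52883364 -0.05777037  0.11982614] [ 0.75786979  0.65240397 -0.0008497  -0.00130992] [-0.54288034 -0.10309078 -1.30416239] [0.0485159  0.06139399 0.02676619]
```

View pics/c1.png

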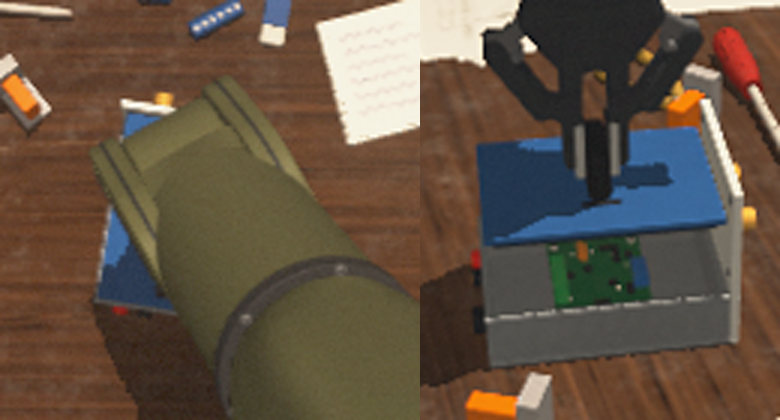

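The cover hangs level over the case. The arm hides most of it in the top view, but the side view shows it clear. I'll measure its offset to the case.

```bash
cat > f.py <<'E'
from h import *
PL=box(-72,72,-54,54,6,11)
def blue(im): 
    im=cv2.GaussianBlur(im,(3,3),0).astype(int); return ((im[...,0]>1.35*im[...,2])&(im[...,0]>35)).astype(np.uint8)
def hull(q,f=4):
    im=np.zeros((1920,2560),np.uint8); cv2.fillConvexPoly(im,cv2.convexHull(np.round(((q+.5)*4-.5)*16).astype(np.int32)),255,cv2.LINE_AA,4)
    return cv2.resize(im,(640,480),interpolation=cv2.INTER_AREA)/255.
def pose(b,p):
    c,s=np.cos(p[3]),np.sin(p[3]); return b@np.array([[c,-s,0],[s,c,0],[0,0,1]]).T+p[:3]
def fitplate(side,top,p0,line,zfix=None):
    m=blue(side); m[:150]=0;m[330:]=0;m[:,:210]=0;m[:,370:]=0
    n,l,st,_=cv2.connectedComponentsWithStats(m); pts=cv2.findNonZero(np.isin(l,[i for i in range(1,n) if st[i,4]>40]).astype(np.uint8))
    # hull of pixel squares
    P=pts[:,0].astype(float); P=np.vstack([P+d for d in([-.5,-.5],[.5,-.5],[-.5,.5],[.5,.5])])
    H=hull(P)
    res=[]
    if top is not None:
        mt=blue(top).astype(float); yy,xx=np.mgrid[:480,:640]
        (x0,y0),(x1,y1)=line; V=(yy>y0)&(yy<y1)&(xx<x0+(yy-y0)*(x1-x0)/(y1-y0)-1)&(xx>285)
    def f(q):
        p=[q[0],q[1],zfix if zfix is not None else q[2],q[3]]
        r=hull(proj("side",pose(PL,p))); c=np.abs(r-H).sum()
        if top is not None:
            p2=np.array(p)-np.array([*BIAS,0,0]); r=hull(proj("top",pose(PL,p2))); c+=np.abs(r-mt)[V].sum()
        return c
    p=np.array(p0,float)
    for d in(.006,.002):
        r=minimize(f,p,method="Nelder-Mead",options=dict(initial_simplex=np.vstack([p,p+[d,0,0,0],p+[0,d,0,0],p+[0,0,d,0],p+[0,0,0,d*8]]),maxiter=160,xatol=5e-5)); p=r.x
    return p,r.fun,H
BIAS=(.002,.003)  # side minus top
E
python3 - <<'E'
from f import *
t=cv2.imread("pics/top1.png"); s=cv2.imread("pics/side1.png"); s0=cv2.imread("pics/side0.png")
p0=(.531,-.057,.09,-.15); L=((308,238),(322,290))
p,c,H=fitplate(s,t,p0,L); print("both",p.round(4),c)
for z in(.086,.089,.092): q,c,_=fitplate(s,None,p0,L,z); print(z,q.round(4),c)
q,c,_=fitplate(cv2.imread("pics/side0.png"),None,(.475,.234,0,-.08),L,0.) ; print("cover0 side",q.round(4),c)
o=cv2.resize(s,None,fx=4,fy=4,interpolation=2)
def draw(b,po,col):
    q=((proj("side",pose(b,po))+.5)*4-.5); h=cv2.convexHull(q.astype(np.float32)); cv2.polylines(o,[np.round(h).astype(np.int32)],True,col,1)
draw(PL,p,(0,255,255))
C=(.5318,-.0551,0,-.151)
draw(M["case"][0],C,(0,0,255)); draw(M["case"][1],C,(0,255,0)); draw(box(-70,70,-51,51,39.9,40),C,(255,0,255))
cv2.imwrite("pics/o1.png",o[760:1330,900:1500])
E
```

```text
both [ 0.5302 -0.0601  0.0863 -0.1672] 884.7921568627453
0.086 [ 0.5297 -0.0621  0.0985 -0.1617] 781.9490196078432
0.089 [ 0.5288 -0.0668  0.1053 -0.1594] 759.956862745098
0.092 [ 0.5278 -0.0715  0.1017 -0.1593] 756.4666666666667
cover0 side [ 0.4835  0.1966  0.0205 -0.0216] 2240.149019607843
```

View pics/o1.png

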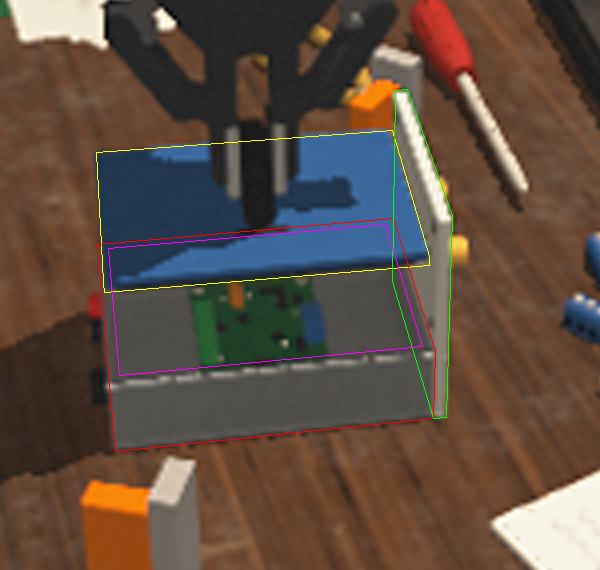

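```bash
sed -i 's/np.isin(l,\[i for i in range(1,n) if st\[i,4\]>40\])/(l==1+st[1:,4].argmax())/' f.py
python3 - <<'E'
from f import *
t=cv2.imread("pics/top1.png"); s=cv2.imread("pics/side1.png"); s0=cv2.imread("pics/side0.png")
p0=(.531,-.057,.09,-.15); L=((308,238),(322,290))
p,c,H=fitplate(s,t,p0,L); print("both",p.round(4),c)
for z in(.086,.089,.092): q,c,_=fitplate(s,None,p0,L,z); print(z,q.round(4),c)
s0[220:]=0
q,c,_=fitplate(s0,None,(.475,.234,0,-.08),L,0.) ; print("cover0 side",q.round(4),c)
E
```

```text
both [ 0.5301 -0.0597  0.0869 -0.1624] 179.86274509803923
0.086 [ 0.5303 -0.0588  0.0949 -0.1642] 87.02745098039216
0.089 [ 0.5294 -0.0631  0.0979 -0.158 ] 70.45882352941177
0.092 [ 0.5285 -0.0674  0.1001 -0.1566] 74.34901960784315
cover0 side [ 0.4833  0.2397  0.002  -0.2193] 230.68627450980392
```

Request:
arm_command(moves=[[0.0,0.001,0.002,-0.012,0,0,0.01],[0.0,0.001,0.002,-0.024,0,0,0.01],[0.0,0.001,0.002,-0.034,0,0,0.01],[0.0,0.001,0.002,-0.038,0,0,0.01],[0.0,0.001,0.002,-0.038,0,0,0.01]])

```text
clock: 6.2
tcp_pos: [0.5305, -0.0563, 0.0824]
ee_rot: [0.755, 0.656, -0.001, -0.0]
contact_force: [0.3, 0.4, -1.0]
opening: 0.15
finger_force: 69.1
```

```bash
python3 - <<'E'
from f import *
t=snapshot("top"); s=snapshot("side"); cv2.imwrite("pics/top2.png",t); cv2.imwrite("pics/side2.png",s)
st=[get_state() for _ in range(1)]; print(st[0]["clock"],st[0]["tcp_pos"],st[0]["contact_force"])
p0=(.531,-.057,.05,-.15); L=((308,238),(322,290))
p,c,H=fitplate(s,t,p0,L); print("both",p.round(4),c)
for z in(.048,.051): q,c,_=fitplate(s,None,p0,L,z); print(z,q.round(4),c)
o=cv2.resize(s,None,fx=5,fy=5,interpolation=2)
def draw(b,po,col):
    q=((proj("side",pose(b,po))+.5)*5-.5); h=cv2.convexHull(q.astype(np.float32)); cv2.polylines(o,[np.round(h).astype(np.int32)],True,col,1)
draw(PL,p,(0,255,255)); C=(.5318,-.0551,0,-.151)
draw(M["case"][0],C,(0,0,255))
a=o[1020:1520,1180:1780]
cv2.imwrite("pics/o2.png",a); cv2.imwrite("pics/t2.png",cv2.resize(t[200:320,280:380],None,fx=5,fy=5,interpolation=2))
E
```

```text
6.3 [ 0.53120061 -0.05653028  0.08333189] [-1.01415014 -0.22838153 -1.2977757 ]
both [ 0.5317 -0.0565  0.0496 -0.1574] 363.356862745098
0.048 [ 0.5324 -0.0544  0.0545 -0.1524] 199.44313725490196
0.051 [ 0.5312 -0.0583  0.056  -0.1486] 181.40392156862745
```

View pics/o2.png

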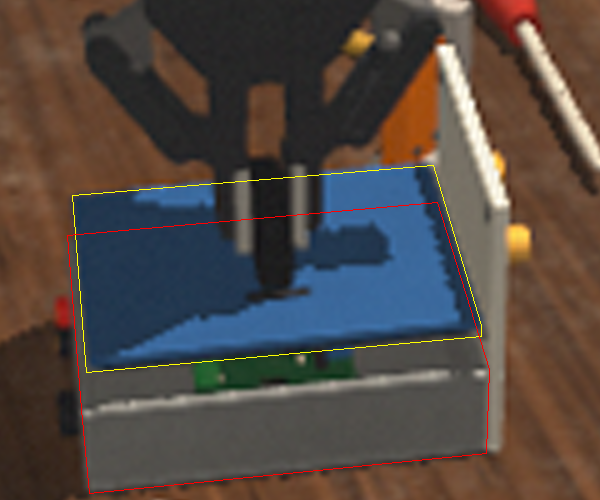

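The plate sits level above the rim, with its near edge at crop row ~337–372, and needs about 2 mm in +y. I'll shift and lower it.

Request:
arm_command(moves=[[0.0,0,0.002,-0.002,0,0,0.003],[0.0,0,0.002,-0.005,0,0,0.003],[0.0,0,0.002,-0.008,0,0,0.003],[0.0,0,0.002,-0.011,0,0,0.003],[0.0,0,0.002,-0.013,0,0,0.003]])

```text
clock: 6.8
tcp_pos: [0.531, -0.0557, 0.071]
ee_rot: [0.754, 0.657, -0.001, 0.001]
contact_force: [-2.6, -4.7, 13.2]
opening: 0.147
finger_force: 71.4
```

Request:
arm_command(moves=[[0.0,0,0,0.004,0,0,0],[0.0,-0.0005,-0.002,0.004,0,0,0],[0.0,-0.0005,-0.002,0.003,0,0,0],[0.0,-0.0005,-0.002,0.001,0,0,0],[0.0,-0.0005,-0.002,-0.001,0,0,0]])

```text
clock: 7.3
tcp_pos: [0.5303, -0.0575, 0.0698]
ee_rot: [0.754, 0.657, -0.001, 0.0]
contact_force: [-5.2, -4.0, 18.7]
opening: 0.148
finger_force: 72.3
```

```bash
python3 - <<'E'
from f import *
s=snapshot("side"); t=snapshot("top"); cv2.imwrite("pics/side3.png",s); st=get_state()
for k in("clock","tcp_pos","ee_rot","contact_force","wrist_torque"): print(k,np.round(st[k],4))
p0=(.531,-.057,.039,-.15); L=((308,238),(322,290))
for z in(.036,.039): q,c,_=fitplate(s,None,p0,L,z); print(z,q.round(4),c)
o=cv2.resize(s,None,fx=6,fy=6,interpolation=2)
def draw(b,po,col):
    q=((proj("side",pose(b,po))+.5)*6-.5); h=cv2.convexHull(q.astype(np.float32)); cv2.polylines(o,[np.round(h).astype(np.int32)],True,col,1)
draw(M["case"][0],(.5318,-.0551,0,-.151),(0,0,255)); draw(PL,(.5318,-.0551,.034,-.151),(0,255,255))
cv2.imwrite("pics/o3.png",o[1250:1820,1420:2140])
E
```

```text
clock 7.4
tcp_pos [ 0.5304 -0.0574  0.0701]
ee_rot [ 7.541e-01  6.568e-01 -3.000e-04  6.000e-04]
contact_force [-3.4811 -1.8855 11.2982]
wrist_torque [0.039  0.4239 0.0259]
0.036 [ 0.5316 -0.056   0.0448 -0.1472] 182.65490196078434
0.039 [ 0.5305 -0.0595  0.0459 -0.1459] 162.10196078431372
```

View pics/o3.png

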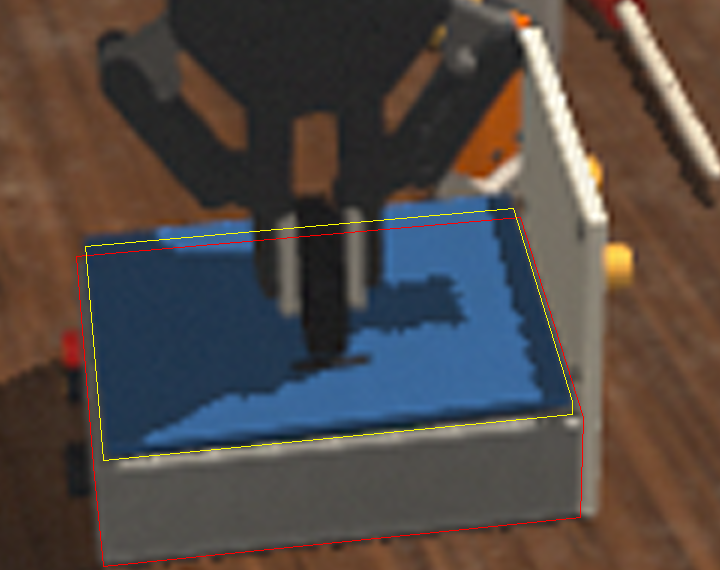

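The far edge still sits about 2 mm high, and the moment points to contact on the front side. I'll probe in small steps under light pressure.

Request:
arm_command(moves=[[0.0,0.001,0,0,0,0,0],[0.0,0.002,0,0,0,0,0],[0.0,0.002,0,0,0,0,0]])

```text
clock: 7.7
tcp_pos: [0.5306, -0.0575, 0.0701]
ee_rot: [0.754, 0.657, -0.002, -0.0]
contact_force: [-6.3, -1.7, 14.7]
opening: 0.15
finger_force: 71.7
```

Request:
arm_command(moves=[[0.0,0,0.001,0,0,0,0],[0.0,0,0.002,0,0,0,0],[0.0,0,0.002,0,0,0,0]])

```text
clock: 8.0
tcp_pos: [0.5305, -0.0573, 0.0702]
ee_rot: [0.754, 0.656, -0.003, 0.001]
contact_force: [-7.8, -5.0, 16.3]
opening: 0.149
finger_force: 71.9
```

```bash
python3 - <<'E'
from h import *
st=get_state()
for k in("clock","tcp_pos","ee_rot","contact_force","wrist_torque"): print(k,np.round(st[k],4))
E
```

```text
clock 8.0
tcp_pos [ 0.5305 -0.0573  0.0702]
ee_rot [ 7.544e-01  6.564e-01 -2.800e-03  6.000e-04]
contact_force [-7.7781 -5.0495 16.2773]
wrist_torque [-0.4332  0.955   0.074 ]
```

Request:
arm_command(moves=[[0.0,0,0,0.005,0,0,0],[0.0,0.001,0.001,0.005,0,0,0],[0.0,0.001,0.001,0.003,0,0,0],[0.0,0.001,0.001,0.001,0,0,0],[0.0,0.001,0.001,-0.001,0,0,0]])

```text
clock: 8.5
tcp_pos: [0.5321, -0.0543, 0.0697]
ee_rot: [0.754, 0.657, -0.002, 0.0]
contact_force: [-10.9, -4.0, 24.3]
opening: 0.148
finger_force: 73.3
```

```bash
cat > st.py <<'E'
from h import *
st=get_state()
for k in("clock","tcp_pos","ee_rot","contact_force","wrist_torque","opening"): print(k,np.round(st[k],4))
F=st["contact_force"];m=st["wrist_torque"]; print("rx,ry (rz=-.03):",(-.03*F[0]-m[1])/F[2],(m[0]-.03*F[1])/F[2])
E
python3 st.py
```

```text
clock 8.5
tcp_pos [ 0.5321 -0.0543  0.0697]
ee_rot [ 7.540e-01  6.569e-01 -1.600e-03  2.000e-04]
contact_force [-10.8699  -4.0136  24.2651]
wrist_torque [-0.3659  2.1777 -0.15  ]
opening 0.148
rx,ry (rz=-.03): -0.07630670409851728 -0.010116701790776866
```

The contact is now at the front edge (about −75 mm) while the TCP is near the computed centre, so the cover is probably pitched a little in the grasp. I'll let it go gently so it can level itself, then measure.

Request:
arm_command(moves=[[0.0,0,0,0.001,0,0,0],[0.04,0,0,0.002,0,0,0],[0.04,0,0,0.002,0,0,0],[0.04,0,0,0.002,0,0,0],[0.04,0,0,0.002,0,0,0]])

```text
clock: 9.0
tcp_pos: [0.5341, -0.0533, 0.0701]
ee_rot: [0.754, 0.657, 0.0, 0.0]
contact_force: [-0.8, -0.3, 1.0]
opening: 0.47
finger_force: 0.0
```

Request:
arm_command(moves=[[0.04,0,0,0.02,0,0,0],[0.04,0,0,0.04,0,0,0],[0.04,0,0,0.06,0,0,0],[0.04,0,0,0.06,0,0,0]])

```text
clock: 9.4
tcp_pos: [0.5354, -0.0534, 0.1323]
ee_rot: [0.754, 0.657, 0.002, 0.001]
contact_force: [0.8, 0.2, -0.4]
opening: 0.469
finger_force: 0.0
```

```bash
python3 st.py; python3 - <<'E'
from f import *
s=snapshot("side"); t=snapshot("top"); cv2.imwrite("pics/side4.png",s)
p0=(.531,-.057,.039,-.15); L=((308,238),(322,290))
for z in(.034,.037): q,c,_=fitplate(s,None,p0,L,z); print(z,q.round(4),c)
o=cv2.resize(s,None,fx=6,fy=6,interpolation=2)
def draw(b,po,col):
    q=((proj("side",pose(b,po))+.5)*6-.5); h=cv2.convexHull(q.astype(np.float32)); cv2.polylines(o,[np.round(h).astype(np.int32)],True,col,1)
draw(M["case"][0],(.5318,-.0551,0,-.151),(0,0,255)); draw(PL,(.5318,-.0551,.034,-.151),(0,255,255))
cv2.imwrite("pics/o4.png",o[1250:1820,1420:2140])
E
```

```text
clock 9.4
tcp_pos [ 0.5354 -0.0534  0.1323]
ee_rot [0.7539 0.657  0.002  0.0014]
contact_force [ 0.7597  0.1845 -0.4452]
wrist_torque [ 0.0029 -0.0388  0.0074]
opening 0.4688
rx,ry (rz=-.03): -0.0358581433331036 0.005844549881082819
0.034 [ 0.5337 -0.0517  0.0408 -0.1575] 274.7607843137255
0.037 [ 0.5328 -0.0555  0.0429 -0.1598] 251.17254901960789
```

View pics/o4.png

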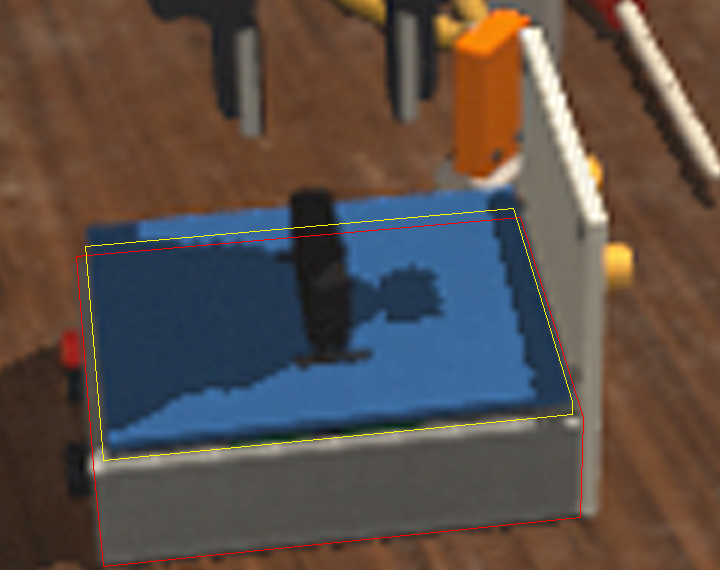

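The green board shows under the near edge, so the cover is too far in +y and resting on the far rim. I'll move the arm aside for a clear measurement from both cameras.

Request:
arm_command(moves=[[0.04,-0.01,-0.04,0.02,0,0,0],[0.04,-0.02,-0.08,0.04,0,0,0],[0.04,-0.03,-0.12,0.05,0,0,0],[0.04,-0.04,-0.16,0.06,0,0,0],[0.04,-0.05,-0.2,0.07,0,0,0]])

```text
clock: 10.0
tcp_pos: [0.4825, -0.2551, 0.1995]
ee_rot: [0.754, 0.657, -0.0, -0.001]
contact_force: [0.7, 0.5, -0.4]
opening: 0.469
finger_force: 0.0
```

```bash
python3 - <<'E'
from f import *
s=snapshot("side"); t=snapshot("top"); cv2.imwrite("pics/side5.png",s); cv2.imwrite("pics/top5.png",t)
o=cv2.resize(t[200:310,290:370],None,fx=5,fy=5,interpolation=2); T0=cv2.imread("pics/top0.png")
def draw(b,po,col):
    q=((proj("top",pose(b,po))-[290,200]+.5)*5-.5); h=cv2.convexHull(q.astype(np.float32)); cv2.polylines(o,[np.round(h).astype(np.int32)],True,col,1)
o1=o.copy();o=cv2.resize(T0[200:310,290:370],None,fx=5,fy=5,interpolation=2)
C=(.5295,-.0584,0,-.15)
draw(box(-75,75,-56,56,39.9,40),C,(0,0,255)); draw(box(-70,70,-51,51,39.9,40),C,(255,0,255)); o2=o; o=o1
draw(PL,(.5295,-.0584,.034,-.15),(0,255,255)); draw(box(-75,75,-56,56,39.9,40),C,(0,0,255))
cv2.imwrite("pics/o5.png",np.hstack([o2,o]))
m=blue(t).copy(); m[:200]=0;m[310:]=0;m[:,:290]=0;m[:,370:]=0
n,l,stt,ce=cv2.connectedComponentsWithStats(m); k=1+stt[1:,4].argmax(); r=cv2.minAreaRect(cv2.findNonZero((l==k).astype(np.uint8))); print(r)
E
```

```text
((326.189453125, 262.1499328613281), (45.2412223815918, 59.622535705566406), 8.61564826965332)
```

View pics/o5.png

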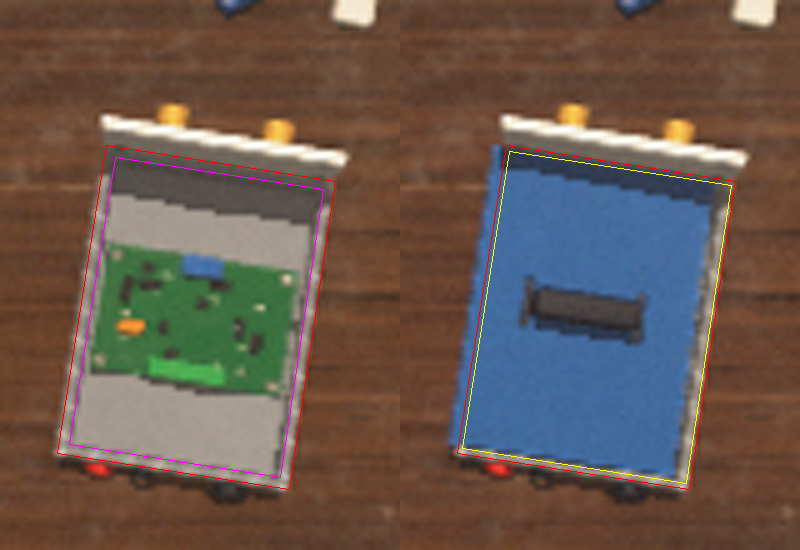

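```bash
cat > ft.py <<'E'
from f import *
def fittop(t,zs,p0=(.53,-.056,-.15),r=(200,310,290,370)):
    m=blue(t).copy(); k=np.zeros_like(m);k[r[0]:r[1],r[2]:r[3]]=1;m*=k
    n,l,stt,_=cv2.connectedComponentsWithStats(m); m=(l==1+stt[1:,4].argmax()).astype(np.uint8)
    m=cv2.drawContours(np.zeros_like(m),cv2.findContours(m,0,2)[0],-1,1,-1).astype(float); out=[]
    for z in zs:
        f=lambda q:np.abs(hull(proj("top",pose(PL,[q[0],q[1],z,q[2]])))-m).sum()
        p=np.array(p0,float)
        for d in(.005,.002):
            rr=minimize(f,p,method="Nelder-Mead",options=dict(initial_simplex=np.vstack([p,p+[d,0,0],p+[0,d,0],p+[0,0,d*8]]),maxiter=100,xatol=5e-5)); p=rr.x
        out.append((z,p.round(4),round(rr.fun)))
    return out
E
python3 - <<'E'
from ft import *
for o in fittop(cv2.imread("pics/top5.png"),(.034,.038)): print(o)
for o in fittop(cv2.imread("pics/top0.png"),(0.,),(.4735,.231,-.083),(240,340,170,260)): print("cover0",o)
print(get_state()["tcp_pos"],get_state()["ee_rot"])
E
```

```text
(0.034, array([ 0.5314, -0.0517, -0.1438]), 87)
(0.038, array([ 0.531 , -0.0516, -0.1443]), 101)
cover0 (0.0, array([ 0.473 ,  0.2315, -0.0826]), 263)
[ 0.48063371 -0.26174483  0.19953616] [ 0.75771659  0.65257814 -0.00252105  0.00099242]
```

The left overlay confirms the case pose. The right one shows the cover about 6.9 mm too far in case +y (plate left edge at crop column 450 against 462) with x fine. I'll shut the fingers and nudge the bar's +y end so the cover drops in.

Request:
arm_command(moves=[[0.0,0.011,0.049,0,0,0,0],[0.0,0.022,0.098,0,0,0,0],[0.0,0.033,0.147,0,0,0,0],[0.0,0.044,0.196,0,0,0,0],[0.0,0.0545,0.245,0,0,0,0]])

```text
clock: 10.6
tcp_pos: [0.5376, -0.0073, 0.1991]
ee_rot: [0.754, 0.657, -0.001, -0.001]
contact_force: [1.0, -0.3, -0.7]
opening: 0.003
finger_force: 0.0
```

Request:
arm_command(moves=[[0.0,0,0,-0.03,0,0,0],[0.0,0,0,-0.06,0,0,0],[0.0,0,0,-0.09,0,0,0],[0.0,0,0,-0.1,0,0,0],[0.0,0,0,-0.1,0,0,0]])

```text
clock: 11.1
tcp_pos: [0.5365, -0.0093, 0.0986]
ee_rot: [0.754, 0.657, -0.002, -0.001]
contact_force: [0.2, -0.1, 1.0]
opening: -0.001
finger_force: 0.0
```

```bash
python3 st.py
```

```text
clock 11.1
tcp_pos [ 0.5365 -0.0093  0.0986]
ee_rot [ 0.7536  0.6574 -0.0016 -0.0012]
contact_force [ 0.1701 -0.1051  1.0087]
wrist_torque [-0.0846  0.0213  0.0516]
opening -0.0005
rx,ry (rz=-.03): -0.02621288349497607 -0.0807638692926109
```

Request:
arm_command(moves=[[0.0,0,0,-0.015,0,0,0],[0.0,0,0,-0.024,0,0,0],[0.0,0,0,-0.024,0,0,0],[0.0,-0.0007,-0.004,-0.024,0,0,0],[0.0,-0.001,-0.007,-0.024,0,0,0]])

```text
clock: 11.6
tcp_pos: [0.5372, -0.0171, 0.0771]
ee_rot: [0.754, 0.657, 0.0, 0.0]
contact_force: [0.5, -0.2, 0.0]
opening: 0.003
finger_force: 0.0
```

Request:
arm_command(moves=[[0.0,-0.0002,-0.0015,0,0,0,0],[0.0,-0.0004,-0.003,0,0,0,0],[0.0,-0.0007,-0.0045,0,0,0,0],[0.0,-0.0009,-0.006,0,0,0,0],[0.0,-0.001,-0.007,0,0,0,0]])

```text
clock: 12.1
tcp_pos: [0.5368, -0.0209, 0.0768]
ee_rot: [0.753, 0.658, 0.002, -0.001]
contact_force: [-0.8, 8.6, 4.2]
opening: 0.003
finger_force: 4.1
```

```bash
python3 st.py; python3 - <<'E'
from f import *
s=snapshot("side"); cv2.imwrite("pics/side6.png",s)
for z in(.034,.037): q,c,_=fitplate(s,None,(.531,-.057,.039,-.15),None,z); print(z,q.round(4),c)
E
```

```text
clock 12.1
tcp_pos [ 0.5368 -0.0209  0.0768]
ee_rot [ 7.532e-01  6.578e-01  2.300e-03 -7.000e-04]
contact_force [-0.7978  8.5861  4.231 ]
wrist_torque [ 1.7874  0.1411 -0.0243]
opening 0.0026
rx,ry (rz=-.03): -0.02768780248940179 0.361579714039308
0.034 [ 0.5331 -0.055   0.0418 -0.163 ] 267.45882352941175
0.037 [ 0.5325 -0.0586  0.0469 -0.1644] 243.1607843137255
```

Request:
arm_command(moves=[[0.0,-0.0003,-0.002,0,0,0,0],[0.0,-0.0005,-0.003,0,0,0,0],[0.0,-0.0005,-0.003,0,0,0,0]])

```text
clock: 12.45
tcp_pos: [0.537, -0.0213, 0.0769]
ee_rot: [0.753, 0.659, 0.004, -0.001]
contact_force: [-0.7, 11.1, 2.6]
opening: -0.001
finger_force: 5.5
```

```bash
python3 st.py; python3 - <<'E'
from f import *
s=snapshot("side"); cv2.imwrite("pics/side7.png",s)
for z in(.034,.037): q,c,_=fitplate(s,None,(.531,-.057,.039,-.15),None,z); print(z,q.round(4),c)
def crop(f):return cv2.resize(cv2.imread(f)[205:305,235:345],None,fx=3.6,fy=3.6,interpolation=2)
cv2.imwrite("pics/o7.png",np.hstack([crop("pics/side4.png"),crop("pics/side7.png")]))
E
```

```text
clock 12.45
tcp_pos [ 0.537  -0.0213  0.0769]
ee_rot [ 0.7525  0.6586  0.0041 -0.0015]
contact_force [-0.743  11.1293  2.5682]
wrist_torque [ 2.3904  0.0501 -0.0556]
opening -0.0009
rx,ry (rz=-.03): -0.010819433274513153 0.8007603863908973
0.034 [ 0.5332 -0.055   0.0411 -0.1628] 269.0823529411765
0.037 [ 0.5325 -0.0586  0.0466 -0.1653] 245.81176470588235
```

View pics/o7.png

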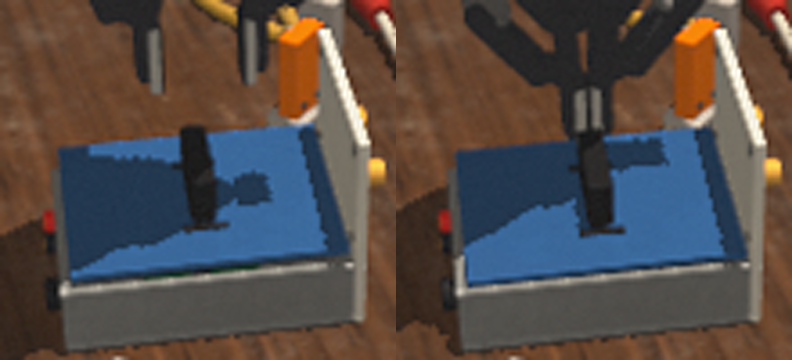

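The pushing has stopped against the near wall, and no green gap is left under the near edge. The cover has dropped into the mouth, but it may not be all the way down. I'll back off and press gently on the middle of the bar's top to test the height.

Request:
arm_command(moves=[[0.0,0.001,0.006,0,0,0,0],[0.0,0.001,0.007,0.02,0,0,0],[0.0,0.001,0.007,0.04,0,0,0],[0.0,-0.003,-0.015,0.04,0,0,0],[0.0,-0.005,-0.031,0.035,0,0,0]])

```text
clock: 13.0
tcp_pos: [0.5304, -0.0602, 0.1118]
ee_rot: [0.754, 0.657, -0.001, 0.001]
contact_force: [0.1, 0.1, -0.4]
opening: -0.002
finger_force: 0.0
```

Request:
arm_command(moves=[[0.0,0,0,-0.008,0,0,0],[0.0,0,0,-0.013,0,0,0],[0.0,0,0,-0.017,0,0,0],[0.0,0,0,-0.02,0,0,0],[0.0,0,0,-0.0215,0,0,0]])

```text
clock: 13.5
tcp_pos: [0.5303, -0.0564, 0.0917]
ee_rot: [0.753, 0.658, -0.0, 0.001]
contact_force: [-7.5, -0.3, 36.9]
opening: 0.0
finger_force: 18.6
```

```bash
python3 st.py
```

```text
clock 13.5
tcp_pos [ 0.5303 -0.0564  0.0917]
ee_rot [ 7.532e-01  6.577e-01 -1.000e-04  5.000e-04]
contact_force [-7.533  -0.3042 36.8534]
wrist_torque [0.0699 1.7467 0.0337]
opening 0.0003
rx,ry (rz=-.03): -0.04126432255127754 0.002143784052127996
```

Request:
arm_command(moves=[[0.03,0,0,0.03,0,0,0],[0.03,-0.01,-0.03,0.06,0,0,0],[0.03,-0.02,-0.075,0.08,0,0,0],[0.03,-0.03,-0.12,0.09,0,0,0],[0.03,-0.04,-0.165,0.1,0,0,0]])

```text
clock: 14.0
tcp_pos: [0.4905, -0.2232, 0.1904]
ee_rot: [0.753, 0.658, 0.0, 0.0]
contact_force: [0.9, -0.9, -0.2]
opening: 0.353
finger_force: 0.0
```

```bash
cat > f6.py <<'E'
from ft import *
from scipy.spatial.transform import Rotation as Ro
def msk(im,cam):
    m=blue(im).copy(); k=np.zeros_like(m)
    if cam=="top":k[200:310,290:370]=1
    else:k[190:320,210:370]=1
    m*=k; n,l,st,_=cv2.connectedComponentsWithStats(m); m=(l==1+st[1:,4].argmax()).astype(np.uint8)
    P=cv2.findNonZero(m)[:,0].astype(float); P=np.vstack([P+d for d in([-.5,-.5],[.5,-.5],[-.5,.5],[.5,.5])]); return hull(P)
C=np.array([.5306,-.0568,-.150])  # case, mid frame; top=-BIAS/2, side=+BIAS/2
def fit6(t,s):
    mt,ms=msk(t,"top"),msk(s,"side"); R0=Ro.from_rotvec([0,0,C[2]])
    def pl(q,sg): # q: dx,dy,z (case axes, mm), rotvec case axes
        w=(PL@Ro.from_rotvec(q[3:]/100*1.0).as_matrix().T+np.array([q[0],q[1],q[2]])/1e3)@R0.as_matrix().T
        return w+[C[0]+sg*.00115,C[1]+sg*.00165,0]
    def f(q): return np.abs(hull(proj("top",pl(q,-1)))-mt).sum()+np.abs(hull(proj("side",pl(q,1)))-ms).sum()
    q=np.array([0,0,36.,0,0,0])
    for d in(3.,1.5,.7):
        r=minimize(f,q,method="Nelder-Mead",options=dict(initial_simplex=np.vstack([q]+[q+d*e for e in np.eye(6)]),maxiter=220,xatol=.01)); q=r.x
    return q.round(2),round(r.fun)
E
python3 - <<'E'
from f6 import *
s=snapshot("side"); t=snapshot("top"); cv2.imwrite("pics/side8.png",s); cv2.imwrite("pics/top8.png",t)
print("dx dy z mm; tilts in 1/100 rad; off-ideal z=34")
print("before",fit6(cv2.imread("pics/top5.png"),cv2.imread("pics/side5.png")))
print("now",fit6(t,s))
for o in fittop(t,(.034,)): print(o)
print(get_state()["clock"])
E
```

```text
dx dy z mm; tilts in 1/100 rad; off-ideal z=34
before (array([ 0.73,  7.47, 35.03,  9.36, -0.08,  0.71]), 129)
now (array([ 0.9 ,  4.21, 35.  ,  8.25, -0.75, -0.31]), 124)
(0.034, array([ 0.5307, -0.0546, -0.1487]), 99)
14.1
```

The fit shows the real state: the cover is +4 mm in y and rolled 0.08 rad, far side up, with the near plate edge wedged inside the near wall. I'll regrasp the bar with the tool tilted to match, lift, level and set it down centred. The fits also show that the robot frame agrees with the top camera's, which puts the case at (0.530, −0.0584).

Request:
arm_command(moves=[[0.045,0.01,0.04,0,0,0,0],[0.045,0.02,0.085,0,0,0,0],[0.045,0.03,0.13,0,0.03,-0.005,0],[0.045,0.04,0.166,-0.02,0.06,-0.009,0],[0.045,0.0405,0.166,-0.06,0.0816,-0.0123,0]])

```text
clock: 14.6
tcp_pos: [0.5356, -0.0475, 0.132]
ee_rot: [0.75, 0.66, 0.038, -0.026]
contact_force: [1.0, -0.8, -0.0]
opening: 0.53
finger_force: 0.0
```

```bash
python3 st.py
```

```text
clock 14.6
tcp_pos [ 0.5356 -0.0475  0.132 ]
ee_rot [ 0.7496  0.6603  0.0376 -0.026 ]
contact_force [ 1.0173 -0.8402 -0.0168]
wrist_torque [-0.1085 -0.1007  0.0137]
opening 0.5301
rx,ry (rz=-.03): -4.186130560023931 4.96278516958757
```

Request:
arm_command(moves=[[0.045,0,0,-0.02,0,0,0],[0.045,0,0,-0.02,0,0,0],[0.045,0,0,-0.02,0,0,0]])

```text
clock: 14.9
tcp_pos: [0.531, -0.0556, 0.1099]
ee_rot: [0.753, 0.657, 0.031, -0.027]
contact_force: [1.2, 0.8, 0.2]
opening: 0.53
finger_force: 0.0
```

Request:
arm_command(moves=[[0.045,0,-0.0015,-0.012,0,0,0],[0.045,0,-0.0015,-0.024,0,0,0],[0.045,0,-0.0015,-0.034,0,0,0],[0.045,0,-0.0015,-0.039,0,0,0],[0.045,0,-0.0015,-0.039,0,0,0]])

```text
clock: 15.4
tcp_pos: [0.5303, -0.0581, 0.07]
ee_rot: [0.753, 0.657, 0.031, -0.027]
contact_force: [-0.6, -0.3, 0.5]
opening: 0.525
finger_force: 0.0
```

Request:
arm_command(moves=[[0.0,0,0,0,0,0,0],[0.0,0,0,0,0,0,0],[0.0,0,0,0,0,0,0],[0.0,0,0,0,0,0,0]], grip_force=60)

```text
clock: 15.8
tcp_pos: [0.5312, -0.0579, 0.0713]
ee_rot: [0.753, 0.656, 0.032, -0.027]
contact_force: [-1.7, 0.6, 2.9]
opening: 0.149
finger_force: 60.7
```

```bash
python3 st.py
```

```text
clock 15.8
tcp_pos [ 0.5312 -0.0579  0.0713]
ee_rot [ 0.7533  0.6563  0.0319 -0.0265]
contact_force [-1.672   0.5794  2.9035]
wrist_torque [ 0.0764  0.0932 -0.2687]
opening 0.1486
rx,ry (rz=-.03): -0.014826744249798303 0.020322642758445746
```

Request:
arm_command(moves=[[0.0,0,0.001,0.006,0,0,0],[0.0,0,0.001,0.012,0,0,0],[0.0,0,0,0.016,-0.04,0.006,0],[0.0,-0.0005,0,0.016,-0.0816,0.0123,0],[0.0,-0.0005,0,0.016,-0.0816,0.0123,0]])

```text
clock: 16.3
tcp_pos: [0.531, -0.0562, 0.0876]
ee_rot: [0.753, 0.658, 0.001, 0.0]
contact_force: [0.2, -0.1, -0.8]
opening: 0.151
finger_force: 60.1
```

Request:
arm_command(moves=[[0.0,0,0,0,0,0,0],[0.0,0,0,0,0,0,0]])

```text
clock: 16.5
tcp_pos: [0.5301, -0.0588, 0.0868]
ee_rot: [0.754, 0.657, -0.0, -0.0]
contact_force: [0.1, -1.1, -2.3]
opening: 0.15
finger_force: 60.1
```

```bash
python3 - <<'E'
from f6 import *
s=snapshot("side"); t=snapshot("top"); cv2.imwrite("pics/side9.png",s); cv2.imwrite("pics/top9.png",t)
st=get_state(); print(st["clock"],np.round(st["tcp_pos"],4),np.round(st["ee_rot"],3),np.round(st["contact_force"],1))
ms=msk(s,"side"); R0=Ro.from_rotvec([0,0,C[2]])
mt=blue(t).astype(float); yy,xx=np.mgrid[:480,:640]; V=(yy>240)&(yy<288)&(xx<308+(yy-238)*14/52-1)&(xx>285)
z=(st["tcp_pos"][2]-.0355)*1e3
for top in(0,1):
  for zz in(z,z+2,None):
    def pl(q,sg):
        zv=q[2] if zz is None else zz
        return (PL@Ro.from_rotvec([q[4]/100,0,q[3]/100]).as_matrix().T+np.array([q[0],q[1],zv])/1e3)@R0.as_matrix().T+[C[0]+sg*.00115,C[1]+sg*.00165,0]
    def f(q):
        c=np.abs(hull(proj("side",pl(q,1)))-ms).sum()
        if top:c+=np.abs(hull(proj("top",pl(q,-1)))-mt)[V].sum()
        return c
    q=np.array([0,0,z,0,0.])
    for d in(3.,1.):
        r=minimize(f,q,method="Nelder-Mead",options=dict(initial_simplex=np.vstack([q]+[q+d*e for e in np.eye(5)]),maxiter=150)); q=r.x
    print(top,zz,q.round(2),round(r.fun))
# left edge of blue in top image by row
for r in(245,255,265,275): 
    c=np.where((mt[r]>0)&(xx[r]>285)&(xx[r]<340))[0]; print(r,c[:1],end=" ")
E
```

```text
16.6 [ 0.5301 -0.0589  0.0867] [ 0.754  0.657 -0.    -0.   ] [ 0.2  0.2 -1.8]
0 51.15822049248076 [-0.15 -3.79 54.51  0.39  3.97] 133
0 53.15822049248076 [-0.43 -6.54 54.45  0.97  3.7 ] 130
0 None [-0.64 -8.98 54.8   0.84  3.5 ] 130
1 51.15822049248076 [-0.08 -3.32 55.55 -0.76  3.54] 268
1 53.15822049248076 [-0.26 -6.22 55.06 -0.4   3.27] 280
1 None [ 3.00e-02 -1.49e+00  4.96e+01 -7.10e-01  4.07e+00] 261
245 [] 255 [] 265 [306] 275 [305]
```

```bash
python3 - <<'E'
from f6 import *
R0=Ro.from_rotvec([0,0,C[2]])
def fs(name,zz,tilt=None):
    ms=msk(cv2.imread(name),"side")
    def pl(q,sg):
        return (PL@Ro.from_rotvec([(q[3] if tilt is None else tilt)/100,0,q[2]/100]).as_matrix().T+np.array([q[0],q[1],zz])/1e3)@R0.as_matrix().T+[C[0]+sg*.00115,C[1]+sg*.00165,0]
    f=lambda q:np.abs(hull(proj("side",pl(q,1)))-ms).sum()
    q=np.zeros(4)
    for d in(3.,1.):
        r=minimize(f,q,method="Nelder-Mead",options=dict(initial_simplex=np.vstack([q]+[q+d*e for e in np.eye(4)]),maxiter=150)); q=r.x
    return q.round(2),round(r.fun)
print("side1",fs("pics/side1.png",87.5),fs("pics/side1.png",87.5,0))
print("side9",fs("pics/side9.png",51.2),fs("pics/side9.png",51.2,0))
print("side9 z50",fs("pics/side9.png",49.5),fs("pics/side9.png",49.5,0))
def left(name,z,rows):
    im=cv2.imread(name).astype(float); sc=im[...,0]-1.35*im[...,2]
    for r in rows:
        c=[c for c in range(290,320) if sc[r,c]<=0<sc[r,c+1] and sc[r,c+3]>0]
        if c: 
            c=c[0]; u=c+(-sc[r,c])/(sc[r,c+1]-sc[r,c]); g=ground("top",(u,r),z)[:2]-(C[:2]-[.00115,.00165]); print(name,r,round(u,2),"case xy mm",(np.array([[np.cos(.15),-np.sin(.15)],[np.sin(.15),np.cos(.15)]])@g*1e3).round(1))
left("pics/top9.png",.0512+.011,(262,266,270,274,278)); left("pics/top1.png",.0875+.011,(250,262,274)); left("pics/top5.png",.046,(250,262,274))
E
```

```text
side1 (array([-1.08, -5.26, -0.64,  1.85]), 59) (array([-1.04, -5.77, -0.96,  6.07]), 78)
side9 (array([-0.12, -3.82,  0.67,  4.06]), 133) (array([-0.07, -3.59,  0.36,  4.16]), 178)
side9 z50 (array([ 0.17, -1.43,  0.62,  4.26]), 136) (array([ 0.12, -1.62, -0.19,  3.9 ]), 187)
pics/top9.png 266 305.19 case xy mm [-17.   54.5]
pics/top9.png 270 304.43 case xy mm [-26.6  54.8]
pics/top9.png 274 304.31 case xy mm [-35.9  53.6]
pics/top9.png 278 303.31 case xy mm [-45.5  54.4]
pics/top1.png 274 304.45 case xy mm [-36.4  52. ]
pics/top5.png 250 305.02 case xy mm [21.3 61.4]
pics/top5.png 262 303.2 case xy mm [-7.7 61.2]
pics/top5.png 274 301.35 case xy mm [-36.7  61.1]
```

The top view puts the lifted cover within 0.5 mm of centre. A slight roll of about 0.015 is left, which I'll take out before lowering again.

Request:
arm_command(moves=[[0.0,0,0,-0.003,-0.015,0.002,0],[0.0,0,0,-0.007,-0.015,0.002,0],[0.0,0,0,-0.011,-0.015,0.002,0],[0.0,0,0,-0.014,-0.015,0.002,0],[0.0,0,0,-0.014,-0.015,0.002,0]])

```text
clock: 17.1
tcp_pos: [0.53, -0.0581, 0.0722]
ee_rot: [0.754, 0.657, -0.006, 0.005]
contact_force: [0.5, 1.0, -1.2]
opening: 0.147
finger_force: 60.1
```

```bash
sed -i 's/-\.03\*F/-.215*F/;s/m\[0\]-\.03\*F/m[0]-.215*F/;s/rz=-.03/rz=-.215/' st.py; python3 st.py
```

```text
clock 17.1
tcp_pos [ 0.53   -0.0581  0.0722]
ee_rot [ 0.7538  0.6571 -0.0061  0.0047]
contact_force [ 0.5343  1.0338 -1.1931]
wrist_torque [-0.0163  0.0076  0.009 ]
opening 0.1471
rx,ry (rz=-.215): 0.10268760346390905 0.19996760169023137
```

Request:
arm_command(moves=[[0.0,0,0,-0.001,0,0,0],[0.0,0,0,-0.002,0,0,0],[0.0,0,0,-0.003,0,0,0],[0.0,0,0,-0.004,0,0,0],[0.0,0,0,-0.004,0,0,0]])

```text
clock: 17.6
tcp_pos: [0.5306, -0.0583, 0.0695]
ee_rot: [0.754, 0.657, -0.006, 0.005]
contact_force: [-1.2, -1.9, 5.8]
opening: 0.147
finger_force: 61.2
```

```bash
python3 st.py
```

```text
clock 17.6
tcp_pos [ 0.5306 -0.0583  0.0695]
ee_rot [ 0.754   0.6569 -0.0056  0.0054]
contact_force [-1.2295 -1.912   5.7886]
wrist_torque [0.2245 0.3957 0.0171]
opening 0.1469
rx,ry (rz=-.215): -0.022684477227633733 0.10980504371385251
```

Contact came at the predicted seated height (0.0695). I'll release, lift clear, move aside and verify.

Request:
arm_command(moves=[[0.04,0,0,0,0,0,0],[0.04,0,0,0,0,0,0],[0.04,0,0,0,0,0,0],[0.04,0,0,0.02,0.015,-0.002,0],[0.04,0,0,0.05,0.015,-0.002,0]])

```text
clock: 18.1
tcp_pos: [0.529, -0.0586, 0.1179]
ee_rot: [0.754, 0.657, -0.002, -0.001]
contact_force: [-0.5, 0.5, 0.5]
opening: 0.469
finger_force: 0.0
```

Request:
arm_command(moves=[[0.05,-0.01,-0.03,0.04,0,0,0],[0.05,-0.02,-0.075,0.06,0,0,0],[0.05,-0.03,-0.12,0.07,0,0,0.0],[0.05,-0.045,-0.16,0.07,0,0,0.0],[0.05,-0.05,-0.165,0.07,0,0,0.0]])

```text
clock: 18.6
tcp_pos: [0.4773, -0.2304, 0.1885]
ee_rot: [0.757, 0.653, -0.002, 0.001]
contact_force: [-1.0, 0.0, 0.7]
opening: 0.587
finger_force: 0.0
```

```bash
python3 - <<'E'
from f6 import *
s=snapshot("side"); t=snapshot("top"); cv2.imwrite("pics/side10.png",s); cv2.imwrite("pics/top10.png",t)
print("now",fit6(t,s)); print(fittop(t,(.034,))); st=get_state(); print(st["clock"],st["tcp_pos"])
for q,n in(("square","top"),("square","side")):
    for d in models.silhouettes(q,n): print(n,round(d["score"],2),np.round(d["centre"]),int(d["mask"].sum()))
E
```

```text
now (array([-0.06,  1.05, 31.9 ,  1.36, -0.14,  1.45]), 109)
[(0.034, array([ 0.5296, -0.0573, -0.1366]), 103)]
18.7 [ 0.47892853 -0.22487937  0.18850014]
top 0.6 [276. 222.] 265
top 0.52 [389. 300.] 245
side 0.87 [258. 327.] 1134
side 0.77 [337. 364.] 764
```

The cover is seated: centred within about 1 mm, with a fitted roll of only ~0.014 and its height on the rim. Next is the square.

```bash
python3 - <<'E'
from h import *
st=get_state(); print(np.round(st["qpos"],3),np.round(st["tcp_pos"],4),np.round(st["ee_rot"],3))
fl=lambda m:m.astype(float)
m={}
for n,c in(("top",(389,301)),("side",(258,328))):
    L=[d for d in models.silhouettes("square",n) if np.hypot(*(np.array(d["centre"])-c))<12]
    if L:m[n]=fl(L[0]["mask"])
for k in m: print(k,fit("square",{k:m[k]},(.4565,-.219,-.53)))
E
```

```text
[ 0.661  0.687 -0.521  1.901  0.516  0.69  -0.304] [ 0.481  -0.2215  0.1888] [ 0.753  0.658  0.001 -0.   ]
top (array([ 0.45638473, -0.21746367, -0.51819629]), np.float64(0.8555864690650652))
side (array([ 0.46106209, -0.21517488, -0.36072582]), np.float64(0.9104150033557794))
```

Request:
arm_command(moves=[[0.05,-0.01,0.004,0,0,0,0.13],[0.05,-0.02,0.008,0,0,0,0.26],[0.05,-0.03,0.012,0,0,0,0.39],[0.05,-0.04,0.016,0,0,0,0.52],[0.05,-0.0485,0.016,0,0,0,0.65]])

```text
clock: 19.4
tcp_pos: [0.4323, -0.2048, 0.1889]
ee_rot: [0.5, 0.866, 0.001, -0.0]
contact_force: [-0.1, -0.3, 0.7]
opening: 0.584
finger_force: 0.0
```

Request:
arm_command(moves=[[0.05,0,0,0,0,0,0.13],[0.05,0,0,0,0,0,0.26],[0.05,0,0,-0.02,0,0,0.39],[0.05,0,0,-0.04,0,0,0.54],[0.05,0,0,-0.07,0,0,0.54]])

```text
clock: 19.9
tcp_pos: [0.4337, -0.2057, 0.1188]
ee_rot: [0.253, 0.967, 0.001, 0.002]
contact_force: [0.3, -0.5, 0.5]
opening: 0.584
finger_force: 0.0
```

Request:
arm_command(moves=[[0.05,0,0,0,0,0,0],[0.05,0,0,0,0,0,0]])

```text
clock: 20.1
tcp_pos: [0.4324, -0.2058, 0.1191]
ee_rot: [0.255, 0.967, 0.0, -0.0]
contact_force: [0.0, 0.2, -0.7]
opening: 0.584
finger_force: 0.0
```

Request:
arm_command(moves=[[0.05,0,0,-0.02,0,0,0],[0.05,0,0,-0.04,0,0,0],[0.05,0,0,-0.06,0,0,0],[0.05,0,0,-0.069,0,0,0],[0.05,0,0,-0.069,0,0,0]])

```text
clock: 20.6
tcp_pos: [0.4327, -0.2067, 0.0502]
ee_rot: [0.256, 0.967, -0.0, 0.0]
contact_force: [-0.6, -0.5, -0.2]
opening: 0.587
finger_force: 0.0
```

Request:
arm_command(moves=[[0.0,0,0,0,0,0,0],[0.0,0,0,0,0,0,0],[0.0,0,0,0,0,0,0],[0.0,0,0,0,0,0,0],[0.0,0,0,0,0,0,0]], grip_force=100)

```text
clock: 21.1
tcp_pos: [0.4328, -0.2071, 0.0508]
ee_rot: [0.256, 0.967, 0.0, 0.001]
contact_force: [0.9, 1.0, 7.0]
opening: 0.144
finger_force: 97.5
```

```bash
python3 st.py; python3 - <<'E'
from h import *
s=snapshot("side")
L=[d for d in models.silhouettes("square","side") if np.hypot(*(np.array(d["centre"])-(258,330)))<15]
for d in L: print(d["score"],fit("square",{"side":d["mask"].astype(float)},(.46,-.216,-.52)))
E
```

```text
clock 21.1
tcp_pos [ 0.4328 -0.2071  0.0508]
ee_rot [2.560e-01 9.667e-01 1.000e-04 1.100e-03]
contact_force [0.931  0.9715 7.0097]
wrist_torque [0.0397 0.0428 0.0065]
opening 0.1441
rx,ry (rz=-.215): -0.034655564707443284 -0.024140510166238617
0.92 (array([ 0.45787673, -0.21888025, -0.48017772]), np.float64(0.6446117013785657))
```

The square is gripped. I'll lift it, turn it +0.366 rad and carry it over the cover, clear of the panel.

Request:
arm_command(moves=[[0.0,0,0,0.015,0,0,0],[0.0,0,0,0.045,0,0,0],[0.0,0,0,0.08,0,0,0],[0.0,0,0,0.115,0,0,0],[0.0,0,0,0.14,0,0,0]])

```text
clock: 21.7
tcp_pos: [0.4319, -0.2071, 0.1919]
ee_rot: [0.256, 0.967, -0.0, 0.001]
contact_force: [-0.3, 0.1, -1.6]
opening: 0.151
finger_force: 97.5
```

Request:
arm_command(moves=[[0.0,0.025,0.027,0,0,0,0.07],[0.0,0.05,0.054,0,0,0,0.14],[0.0,0.075,0.081,0,0,0,0.21],[0.0,0.1,0.108,0,0,0,0.29],[0.0,0.122,0.132,0,0,0,0.366]])

```text
clock: 22.2
tcp_pos: [0.5545, -0.0738, 0.1899]
ee_rot: [0.074, 0.997, 0.0, -0.0]
contact_force: [-0.7, 0.2, -1.9]
opening: 0.144
finger_force: 97.6
```

Request:
arm_command(moves=[[0.0,0.006,0.006,0,0,0,0],[0.0,0.012,0.0115,0,0,0,0],[0.0,0.012,0.0115,0,0,0,0],[0.0,0.012,0.0115,0,0,0,0]])

```text
clock: 22.6
tcp_pos: [0.565, -0.0651, 0.1895]
ee_rot: [0.077, 0.997, -0.001, -0.001]
contact_force: [-0.6, -0.2, -1.6]
opening: 0.144
finger_force: 97.7
```

```bash
python3 st.py; python3 - <<'E'
from h import *
s=snapshot("side"); cv2.imwrite("pics/side11.png",s)
for d in models.silhouettes("square","side"): print(round(d["score"],2),np.round(d["centre"]),int(d["mask"].sum()))
z=get_state()["tcp_pos"][2]-.05
L=[d for d in models.silhouettes("square","side") if np.hypot(*(np.array(d["centre"])-(320,190)))<45]
for d in L[:2]: print(fit("square",{"side":d["mask"].astype(float)},(.596,-.066,-.15),z))
E
```

```text
clock 22.6
tcp_pos [ 0.565  -0.0651  0.1895]
ee_rot [ 7.660e-02  9.971e-01 -8.000e-04 -7.000e-04]
contact_force [-0.6422 -0.1569 -1.5946]
wrist_torque [-0.0146  0.0683  0.0147]
opening 0.1444
rx,ry (rz=-.215): -0.04373111042024596 -0.01198401749254945
0.83 [317. 230.] 302
0.77 [336. 365.] 764
0.66 [314. 209.] 764
(array([ 0.57992746, -0.10358688,  1.086704  ]), np.float64(0.3076285818572547))
(array([ 0.59110829, -0.07794699, -0.34539225]), np.float64(0.6834542200113578))
```

Request:
arm_command(moves=[[0.0,0.001,0.001,-0.025,0,0,0],[0.0,0.001,0.001,-0.05,0,0,0],[0.0,0.001,0.001,-0.07,0,0,0],[0.0,0.001,0.001,-0.08,0,0,0],[0.0,0.001,0.001,-0.083,0,0,0]])

```text
clock: 23.25
tcp_pos: [0.5662, -0.0632, 0.106]
ee_rot: [0.076, 0.997, -0.0, -0.001]
contact_force: [-0.9, -0.3, -1.8]
opening: 0.146
finger_force: 97.7
```

Request:
arm_command(moves=[[0.0,0,0,-0.003,0,0,0],[0.0,0,0,-0.006,0,0,0],[0.0,0,0,-0.009,0,0,0],[0.0,0,0,-0.011,0,0,0],[0.0,0,0,-0.011,0,0,0]])

```text
clock: 23.75
tcp_pos: [0.5671, -0.0625, 0.096]
ee_rot: [0.076, 0.997, 0.0, 0.0]
contact_force: [0.4, 0.5, -1.1]
opening: 0.146
finger_force: 97.9
```

```bash
python3 st.py
```

```text
clock 23.75
tcp_pos [ 0.5671 -0.0625  0.096 ]
ee_rot [7.580e-02 9.971e-01 1.000e-04 2.000e-04]
contact_force [ 0.4211  0.5499 -1.1234]
wrist_torque [-0.0127  0.0042  0.0124]
opening 0.1461
rx,ry (rz=-.215): 0.0843327937631426 0.11652606834790419
```

Request:
arm_command(moves=[[0.0,0.003,-0.0005,0.001,0,0,0],[0.0,0.006,-0.001,0.001,0,0,0],[0.0,0.0085,-0.0013,0.001,0,0,0],[0.0,0.0105,-0.0016,0.001,0,0,0],[0.0,0.0115,-0.0017,0.001,0,0,0]])

```text
clock: 24.25
tcp_pos: [0.5772, -0.0642, 0.0967]
ee_rot: [0.076, 0.997, -0.0, -0.001]
contact_force: [-5.9, 0.0, 2.2]
opening: 0.149
finger_force: 98.1
```

```bash
python3 st.py
```

```text
clock 24.25
tcp_pos [ 0.5772 -0.0642  0.0967]
ee_rot [ 7.570e-02  9.971e-01 -2.000e-04 -1.400e-03]
contact_force [-5.9335  0.03    2.224 ]
wrist_torque [ 0.1312  1.1038 -0.0149]
opening 0.1492
rx,ry (rz=-.215): 0.0773059398379075 0.056111526958321625
```

Request:
arm_command(moves=[[0.0,-0.0015,0.0002,0,0,0,0],[0.0,-0.0015,0.0002,-0.001,0,0,0],[0.0,-0.0015,0.0002,-0.002,0,0,0],[0.0,-0.0015,0.0002,-0.003,0,0,0],[0.0,-0.0015,0.0002,-0.0035,0,0,0]])

```text
clock: 24.75
tcp_pos: [0.5772, -0.064, 0.0958]
ee_rot: [0.076, 0.997, -0.001, 0.001]
contact_force: [-7.9, -2.0, 22.1]
opening: 0.145
finger_force: 101.2
```

```bash
python3 st.py
```

```text
clock 24.75
tcp_pos [ 0.5772 -0.064   0.0958]
ee_rot [ 7.580e-02  9.971e-01 -6.000e-04  8.000e-04]
contact_force [-7.8896 -1.9982 22.1382]
wrist_torque [-0.3481  1.5642  0.0335]
opening 0.1452
rx,ry (rz=-.215): 0.005967616151307408 0.003684243143092783
```

Request:
arm_command(moves=[[0.0,0.001,-0.0001,0,0,0,0],[0.0,0.002,-0.0003,0,0,0,0],[0.0,0.003,-0.0004,0,0,0,0],[0.0,0.004,-0.0006,0,0,0,0],[0.0,0.004,-0.0006,0,0,0,0]])

```text
clock: 25.25
tcp_pos: [0.5772, -0.064, 0.0958]
ee_rot: [0.075, 0.997, -0.001, -0.003]
contact_force: [-15.9, -0.4, 27.0]
opening: 0.144
finger_force: 102.0
```

```bash
python3 st.py
```

```text
clock 25.25
tcp_pos [ 0.5772 -0.064   0.0958]
ee_rot [ 0.0752  0.9972 -0.0012 -0.0028]
contact_force [-15.8776  -0.4155  26.951 ]
wrist_torque [-0.0672  2.9816 -0.0981]
opening 0.1445
rx,ry (rz=-.215): 0.016032046320534163 0.0008213158706749083
```

Request:
arm_command(moves=[[0.0,0,0,0.001,-0.001,-0.006,0],[0.0,0,0,0.0025,-0.001,-0.006,0],[0.0,0.001,-0.0001,0.0025,-0.001,-0.006,0],[0.0,0.002,-0.0003,0.0025,-0.001,-0.006,0],[0.0,0.002,-0.0003,0.0025,-0.001,-0.006,0]], grip_force=110)

```text
clock: 25.75
tcp_pos: [0.5772, -0.064, 0.0959]
ee_rot: [0.075, 0.997, -0.001, -0.002]
contact_force: [-15.3, 2.5, 12.9]
opening: 0.147
finger_force: 109.5
```

```bash
python3 st.py
```

```text
clock 25.75
tcp_pos [ 0.5772 -0.064   0.0959]
ee_rot [ 0.075   0.9972 -0.0011 -0.0021]
contact_force [-15.293    2.5397  12.8906]
wrist_torque [0.3293 2.8448 0.0267]
opening 0.1467
rx,ry (rz=-.215): 0.03438133523087907 -0.016815501510343802
```

Request:
arm_command(moves=[[0.0,0.001,-0.0001,-0.001,-0.0005,-0.003,0],[0.0,0.002,-0.0003,-0.002,-0.0005,-0.003,0],[0.0,0.003,-0.0005,-0.003,-0.0005,-0.003,0],[0.0,0.003,-0.0005,-0.0035,-0.0005,-0.003,0],[0.0,0.003,-0.0005,-0.0035,-0.0005,-0.003,0]])

```text
clock: 26.25
tcp_pos: [0.5773, -0.064, 0.0957]
ee_rot: [0.075, 0.997, -0.003, -0.003]
contact_force: [-30.8, -0.6, 43.6]
opening: 0.146
finger_force: 114.5
```

Request:
arm_command(moves=[[0.0,0,0,0,0,0,0],[0.0,0,0,0,0,0,0],[0.0,0,0,0,0,0,0]])

```text
clock: 26.55
tcp_pos: [0.5773, -0.064, 0.0957]
ee_rot: [0.075, 0.997, -0.003, -0.003]
contact_force: [-30.8, -0.6, 44.3]
opening: 0.146
finger_force: 114.5
```

```bash
python3 st.py; python3 - <<'E'
from f6 import *
s=snapshot("side"); cv2.imwrite("pics/side12.png",s)
# square: measure blade/orange outline tilt; panel edges unaffected
for d in models.silhouettes("square","side"):
    if np.hypot(*(np.array(d["centre"])-(320,225)))<40:
        m=d["mask"]; print(round(d["score"],2),np.round(d["centre"]),int(m.sum()),fit("square",{"side":m.astype(float)},(.606,-.067,-.15),.045))
        print("expected pose IoU",[(dz,round(float(np.minimum(r,m).sum()/np.maximum(r,m).sum()),2)) for dz in(.042,.045,.048) for r in[render("square","side",(.606,-.067,-.15),dz)]])
E
```

```text
clock 26.55
tcp_pos [ 0.5773 -0.064   0.0957]
ee_rot [ 0.0746  0.9972 -0.0026 -0.0025]
contact_force [-30.7761  -0.5583  44.2733]
wrist_torque [ 0.1946  5.838  -0.1915]
opening 0.1455
rx,ry (rz=-.215): 0.017591711367734658 0.0071072908516170985
0.86 [320. 249.] 631 (array([ 0.605488  , -0.06857419, -0.18637436]), np.float64(0.6364517810178283))
expected pose IoU [(0.042, 0.64), (0.045, 0.63), (0.048, 0.59)]
```

Both pushes are steady at 31 N back and 44 N down. One last check for flushness: ease the down force, turn the command slightly top-forward and see whether the tool follows.

Request:
arm_command(moves=[[0.0,0,0,0.001,-0.001,-0.008,0],[0.0,0,0,0.0015,-0.002,-0.015,0],[0.0,0,0,0.0015,-0.002,-0.015,0],[0.0,0,0,0.0015,-0.002,-0.015,0]])

```text
clock: 27.05
tcp_pos: [0.5773, -0.064, 0.0958]
ee_rot: [0.075, 0.997, -0.003, 0.005]
contact_force: [-25.7, 0.8, 34.2]
opening: 0.146
finger_force: 112.9
```

```bash
python3 st.py
```

```text
clock 27.05
tcp_pos [ 0.5773 -0.064   0.0958]
ee_rot [ 0.0747  0.9972 -0.0026  0.0047]
contact_force [-25.6733   0.8374  34.2185]
wrist_torque [ 0.478   5.8077 -0.1419]
opening 0.1464
rx,ry (rz=-.215): -0.00841513287672419 0.008706882493220667
```

The tool turned about the finger axis and the TCP stayed put within 0.1 mm, so the corner itself is holding the square flush. I'll return to a neutral tilt, confirm it's steady and hand in.

Request:
arm_command(moves=[[0.0,0,0,0,0.001,0.007,0],[0.0,0,0,0,0.001,0.007,0],[0.0,0,0,0,0.001,0.007,0],[0.0,0,0,0,0.001,0.007,0],[0.0,0,0,0,0.001,0.007,0]])

```text
clock: 27.55
tcp_pos: [0.5773, -0.064, 0.0958]
ee_rot: [0.075, 0.997, -0.002, 0.001]
contact_force: [-25.9, 0.8, 32.8]
opening: 0.143
finger_force: 113.0
```

```bash
python3 st.py; python3 - <<'E'
from f6 import *
t=snapshot("top");s=snapshot("side"); a=cv2.imread("pics/side10.png")
m0,m1=blue(a)[200:300,230:310],blue(s)[200:300,230:310]
# near/left plate edge unchanged since seated?
for c in(15,30,60,70): 
    r0,r1=[np.where(m[:,c])[0] for m in(m0,m1)]; print(c,r0[-1:] ,r1[-1:])
E
```

```text
clock 27.55
tcp_pos [ 0.5773 -0.064   0.0958]
ee_rot [ 0.0747  0.9972 -0.0023  0.0012]
contact_force [-25.8939   0.8052  32.8221]
wrist_torque [ 0.395   5.4766 -0.1421]
opening 0.1428
rx,ry (rz=-.215): 0.002760000594571615 0.006760621711014892
15 [] []
30 [84] [84]
60 [81] [81]
70 [80] [80]
```

The cover's edge hasn't moved since it was seated, and the pushes are steady.

```bash
python3 -c "
from workcell import order; print(order.close_job())"
```

```text
the job is handed in; nothing more can be done
None
```

I handed the job in at about 27.6 s: the cover is on the case and released, level as far as the camera fit can tell, and the gripper is still holding the square in the corner at about 33 N down and 26 N back; it took a second try to seat the cover, and I checked that the square is flush only by touch and force, not in a picture.

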